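Let the next sample jar down the gravity lane

ROBOT

A 6-joint arm with a two-finger parallel gripper is mounted at the origin on a cart in front of the work surface, level with it; the furniture and walls round the work are solid. World frame = base frame: x ahead of the robot, y to its left, z up, the work surface at z = 0. Lengths are in m, angles in rad, forces in N, time in s.
With the tool pointing down it reaches from about 0.35 to 0.775 m from the base axis. Payload 7.3 kg.
Tool frame: the origin (TCP) lies at the very end of the fingers, on their centre line; the grasp point (between the pads) lies 19 mm behind it (robot.hold_point_z is the distance from the TCP to the grasp point, in m); z points along the fingers, y is the direction in which the jaws open and shut (so a half turn about z gives the same grasp; the last joint's range is limited). The gripper opens to 92 mm and grips with 3 to 60 N. Pads are 19 mm wide; open, the fingers measure 130 mm over their backs; the gripper's body (75 mm by 190 mm) begins 47 mm behind the grasp point.
Start: joints at [1.098, 0.342, 1.524, -0, 1.275, -0.146], TCP at [0.169, 0.497, 0.227] pointing down, gripper open.
Joint ranges: [-2.53, 2.53], [-0.77, 2.02], [0.04, 2.7], [-1, 4.14], [0.28, 2.66], [-3.11, 3.11]. Speed limits (rad/s): [2.57, 2.57, 3.14, 3.14, 3.14, 3.14].

INTERFACE

Orientations are given as [roll, pitch, yaw] about the fixed x, y, z axes, in that order (R = Rz(yaw) Ry(pitch) Rx(roll)).
In Python, from cell import monitor, viewer, robot gives the robot as it stands.
- The arm moves only by the tool move_arm, never from a script. Its argument "deltas" is a list of rows, each an object of numbers: "x", "y", "z": the shift along the tool's x, y, z in m; "wx", "wy", "wz": the turn, a rotation vector about the tool's x, y, z in degrees; "hand": the opening, from 0 (shut) to 1 (fully open). In form: [{"x": .., "y": .., "z": .., "wx": .., "wy": .., "wz": .., "hand": ..}, ...]. A call has 1 to 8 rows; each row is the pose to reach, as a shift and turn from the pose commanded when the call began, along the tool's axes at that moment; what a row does not reach only later rows make up. A row lasts 1/8 s, in which the tool goes at most 62.5 mm and 10.7 degrees, less where a joint would pass 70% of its speed; a pose out of reach is approached as far as the arm can. A call with a gripper value outside its range is refused whole. The fingers move at their own pace and stop on an object; "grip_force" is the grip in N (left out, the last holds). Time passes only in rows, so rows that repeat a pose let the fingers close. It gives the time, the measured TCP pose, the force and the opening at its end, in the units of the state.
- monitor.observe(): the state, without advancing time (a new reading comes with each control period).
- viewer.read_camera(name): name is "side" or "top"; returns the picture (400x640x3 uint8, red, green, blue); there is no depth.
- viewer.camera_params(name): a dict with "camera_matrix" (3x3 intrinsics, pixels), "k1" (the pictures are not rectified: a ray, as slopes to the right and down, at radius r is drawn at 1 + k1 r^2 times it, then the intrinsics apply), "R" (3x3) and "t" (3): a world point X has camera coordinates R X + t. Camera axes: x right, y down, z forward; pixel columns grow to the right and rows downward; lengths in m; the calibration is good to about 2 mm. A picture is of the moment at which its call begins. camera_params takes no time and is no camera call.
- robot.hand_in(): hands the job in, once; it reports no verdict.
The state is a dict: "time": time; "qpos": joint angles; "qvel": joint speeds; "joint_efforts": joint torques, N m; "tool_pos": TCP position; "tool_rot": TCP orientation; "contact_force": force on the tool from outside, world axes, zero at the start; "torque": the same for the moment, N m; "opening": finger opening in m.
Only numpy, scipy, OpenCV 4.12 (cv2) and the standard library are available. Lean on these libraries where they do the work, as an engineer would, in place of code of your own. Each camera call takes 0.05 s, during which the arm holds its last target. There are 200 camera calls.

TASK

The next sample jar is waiting on the little wheeled gravity lane behind its heavy stop flap. Press down the black paddle on the long end of the release lever with the fingertips to raise the flap, keep it down until the jar has run all the way to the end stop, then ease the lever back up under control so that the flap comes down softly behind the jar and does not slam. Do not touch the flap or the jar themselves, and leave the things lying around where they are.

Things in the scene. Friction and masses are not known exactly. Their poses are not given: they have to be found in the camera images.
- lane: Gravity lane, an aluminium frame 290 x 75 mm, up to 165 mm high, fixed to the bench. Origin on the bench under its middle; y across it, z up. Its two rows of free wheels fall at 0.14 rad along its own -x (low end, about 60 mm high, near the robot). Once the flap is up the jar leaves by itself and takes about 2 s to the end stop.
- lever (a joint): Release lever on the lane's +y side, turning about a level axis across the lane through lane (-0.055, 0, 0.108). 0 at rest, grows as the paddle goes down, hard stop at 0.5. Paddle centre 165 mm from the axis towards lane -x, 0.235 rad above level at rest: it falls 78 mm to the stop, shifting under 6 mm sideways. Takes under 12 N; let go, it flies up and the flap slams.
- paddle_top (a point): Centre of the upper face of the flat black palm paddle on the long end of the lever, where to press; moves with the lever. The paddle is 38 mm along the lane, 46 mm across it and 10 mm thick; free space below and around it.
- flap (a joint): Heavy steel stop flap (about 1.5 kg) hinged across the lane, lifted by the lever's short tail under a side pin. 0 shut (sloping down in front of the jar), grows as it rises; the jar passes from about 0.45, the lever's full stroke gives about 0.65. Falling faster than 3.5 rad/s is a slam; a paddle let up at 0.15 m/s or less stays below that.
- flap_edge (a point): Middle of the free lower edge of the flap (rubber strip, 62 mm wide).
- jar_middle (a point): Middle, half-way up, of the waiting sample jar: white screw-lid jar, 54 mm diameter, 70 mm high, standing on the lane behind the flap. z along the jar's axis.
- jar_stop (a point): Point on the lane where the jar's middle is when the jar stands against the end stop at the low end.
- coupler: Bystander: brass coloured air coupler, 26x50x26 mm, lying right of the paddle. Origin under its centre.
- weight_50: Bystander: smallest knobbed test weight, 19 mm wide, 34 mm high, standing right of the paddle. Origin under its centre.
- marker: Bystander: marker pen, 124 mm long, lying along the right side of the lane. Origin under its centre.
- calculator: Bystander: pocket calculator, 112x68x15 mm, near the front edge. Origin under its centre.
- ferrule: Bystander: short steel ferrule with a flange, 50 mm wide, 22 mm high, left of the paddle near the front edge. Origin under its centre.

How it is judged:
On the way, in this order (a step that is already met when the one before it is completed fails the run):
1. the flap is held up by pressing the lever with the fingers (value of joint flap above 0.45 rad and value of joint lever above 0.3 rad and contact force between the fingers and lever above 0.5 N), for 0.2 s.
2. the jar has run to the end stop while the flap is still up (distance between jar_middle and jar_stop below 0.012 m and angle between jar_middle's own z axis and vertical below 0.3 rad and value of joint flap above 0.3 rad), for 0.1 s.
At the end, for the whole second after the job is handed in: The jar stands upright on the lane against the end stop (middle within 12 mm of site jar_stop, leaning less than 0.3 rad) and at rest; the flap is shut behind it (below 0.04 rad) and the lever back up (below 0.05 rad) (distance between jar_middle and jar_stop below 0.012 m and angle between jar_middle's own z axis and vertical below 0.3 rad and linear speed of jar below 0.02 m/s and value of joint flap below 0.04 rad and value of joint lever below 0.05 rad); the robot touches nothing.
It fails at once if the robot touches the jar (contact force between any of the fingers, the arm and jar above 0.3 N).
It fails at once if the robot touches the flap (contact force between any of the fingers, the arm and flap above 0.3 N).
It fails at once if the flap slams: it falls faster than 3.5 rad/s (velocity of joint flap below -3.5 rad/s).
It fails at once if one of the things lying around is moved more than 20 mm (distance of any of coupler, weight_50, marker, calculator, ferrule from where it was at the start of the episode above 0.02 m).
It also fails if it takes over 35 s, if anything falls off the work surface, if the arm or the gripper's body presses on something with over 40 N, if the wrist force passes 120 N, or if a joint passes its speed limit or range.

## Working session

There is one attempt and no reset: what is moved stays moved. The work goes in short steps, Python scripts to look and compute and a tool call to move; the robot and the scene stay as the last step left them, time stands still between calls to the robot, and variables do not carry over. Pictures are saved under pics/ and viewed, about 8 in all and at most 12, crops included, and the job is handed in when it is done.

Besides the shell and the picture viewer there is one more tool, called after "Request:" as a command line: name --argument value ..., lists and objects as JSON in quotes. move_arm: Moves the arm, as the interface text tells. Its arguments: {"type":"object","properties":{"deltas":{"type":"array","items":{"type":"object","properties":{"x":{"type":"number"},"y":{"type":"number"},"z":{"type":"number"},"wx":{"type":"number"},"wy":{"type":"number"},"wz":{"type":"number"},"hand":{"type":"number"}}}},"grip_force":{"type":"number"}},"required":["deltas"]}

```bash
mkdir -p pics; python3 - <<'E'
from cell import monitor, viewer, robot
import cv2
for n in("top","side"):
    cv2.imwrite(f"pics/{n}0.png",viewer.read_camera(n)[:,:,::-1])
    p=viewer.camera_params(n);print(n,p)
s=monitor.observe();print(s['time'],s['tool_pos'],s['tool_rot'],s['opening'],robot.hold_point_z)
E
```

```text
top {'camera_matrix': array([[471.28914693,   0.        , 320.69548834],
       [  0.        , 471.28914693, 200.08715265],
       [  0.        ,   0.        ,   1.        ]]), 'k1': -0.021048346014425713, 'R': array([[-0.00767568, -0.99946391, -0.03182721],
       [-0.99927552,  0.00885293, -0.03701421],
       [ 0.03727613,  0.03152005, -0.99880778]]), 't': array([-0.24319572,  0.54790892,  1.02144366])}
side {'camera_matrix': array([[386.71229841,   0.        , 317.93582983],
       [  0.        , 386.71229841, 196.6054681 ],
       [  0.        ,   0.        ,   1.        ]]), 'k1': -0.036845242631142396, 'R': array([[-0.84968653, -0.52707297,  0.01506254],
       [-0.20099515,  0.29734764, -0.93337309],
       [ 0.48747692, -0.79610205, -0.35859139]]), 't': array([0.32047064, 0.29405073, 0.40192644])}
0.1 [0.16834018 0.49691422 0.22613448] [-3.14028326e+00 -1.94671521e-04  2.81480401e+00] 0.09193336470544379 0.0188
```

View pics/top0.png

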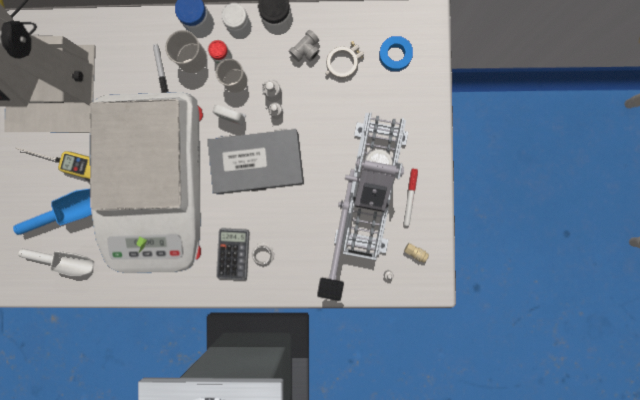

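View pics/side0.png

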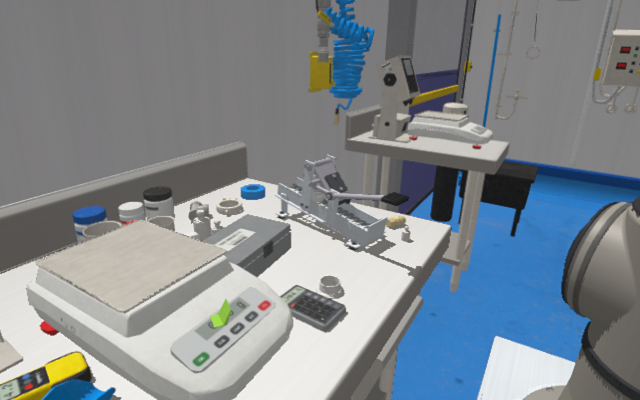

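The top view shows the paddle at about (331,289), with the lane running from (383,120) to (365,255). In the side view the paddle is at about (394,199).

```bash
cat > h.py <<'E'
from cell import monitor, viewer, robot
import cv2, numpy as np
def ray(n,uv):
    p=viewer.camera_params(n);K=p['camera_matrix']
    d=np.array([p['k1'],0,0,0,0.])
    x=cv2.undistortPoints(np.array([[uv]],float),K,d)[0,0]
    return -p['R'].T@p['t'], p['R'].T@np.array([x[0],x[1],1])
def atz(n,uv,z):
    c,d=ray(n,uv);return c+d*(z-c[2])/d[2]
def tri(a,b):
    (c1,d1),(c2,d2)=ray('top',a),ray('side',b)
    s=np.linalg.lstsq(np.c_[d1,-d2],c2-c1,rcond=None)[0]
    return (c1+d1*s[0]+c2+d2*s[1])/2, np.linalg.norm(c1+d1*s[0]-c2-d2*s[1])
def proj(n,X):
    p=viewer.camera_params(n)
    return cv2.projectPoints(np.array([X],float),cv2.Rodrigues(p['R'])[0],p['t'],p['camera_matrix'],np.array([p['k1'],0,0,0,0.]))[0].ravel()
E
python3 - <<'E'
from h import *
def blob(n,x0,x1,y0,y1):
    m=(cv2.imread(f'pics/{n}0.png').max(2)<50).astype(np.uint8); 
    r=m[y0:y1,x0:x1]; k,l,st,ce=cv2.connectedComponentsWithStats(r)
    i=1+st[1:,4].argmax(); print(n,st[i],ce[i]+[x0,y0]); return ce[i]+[x0,y0]
a=blob('top',312,350,272,303); b=blob('side',375,415,185,212)
print(tri(a,b), atz('top',a,.149))
# lever line and lane ends
print(atz('top',(383,120),.085),atz('top',(365,255),.06))
print('lever joint',atz('top',(348,180),.108))
for n,u in [('coupler',(417,253)),('w',(389,276)),('jar',(380,158))]: print(n,atz('top',u,.015 if n!='jar' else .15))
t=cv2.imread('pics/top0.png')[100:310,290:450]; s=cv2.imread('pics/side0.png')[140:260,260:430]
t=cv2.resize(t,None,fx=2.8,fy=2.8,interpolation=2); s=cv2.resize(s,(340,240),interpolation=2)
o=np.zeros((588,800,3),np.uint8);o[:,:448]=t;o[:240,455:795]=s;cv2.imwrite('pics/c.png',o)
E
```

```text
top [  6   7  25  21 395] [330.29620253 288.97721519]
side [  7   8  27  13 209] [395.28708134 198.83732057]
(array([ 0.37253294, -0.26931859,  0.14432494]), np.float64(0.0027787843601181825)) [ 0.37453882 -0.26885863  0.149     ]
[ 0.70367544 -0.37733425  0.085     ] [ 0.43028673 -0.33952405  0.06      ]
lever joint [ 0.58108915 -0.30488931  0.108     ]
coupler [ 0.43032671 -0.45347598  0.015     ]
w [ 0.38157816 -0.39309101  0.015     ]
jar [ 0.61849284 -0.36410542  0.15      ]
```

View pics/c.png

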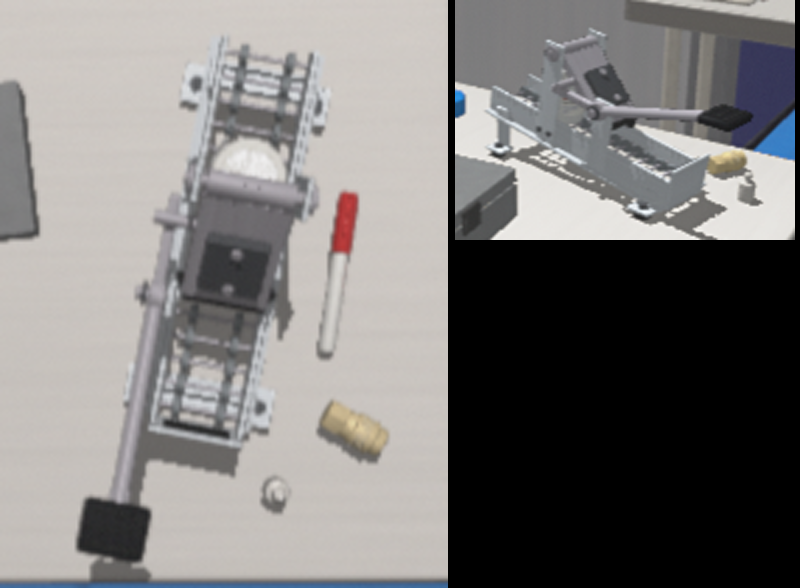

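The crop shows the paddle lying clear of the lane with its top centre near (0.3745, -0.269, 0.149). That matches the height worked out from the task data (0.151). The lane yaw is about -0.14 rad. I'll approach by an arc outside the inner reach limit, with the fingers shut and the jaw axis across the lane.

Request:
move_arm --deltas '[{"x":-0.06,"y":-0.02,"z":-0.014,"hand":0},{"x":-0.12,"y":-0.04,"z":-0.014,"hand":0},{"x":-0.18,"y":-0.06,"z":-0.014,"hand":0},{"x":-0.24,"y":-0.08,"z":-0.014,"hand":0},{"x":-0.3,"y":-0.1,"z":-0.014,"hand":0},{"x":-0.325,"y":-0.155,"z":-0.014,"wz":-5,"hand":0},{"x":-0.35,"y":-0.21,"z":-0.014,"wz":-10.7,"hand":0},{"x":-0.375,"y":-0.265,"z":-0.014,"wz":-10.7,"hand":0}]'

```text
schema error: expected keys x, y, z, wx, wy, wz, hand
```

Request:
move_arm --deltas '[{"x":-0.06,"y":-0.02,"z":-0.014,"wx":0,"wy":0,"wz":0,"hand":0},{"x":-0.12,"y":-0.04,"z":-0.014,"wx":0,"wy":0,"wz":0,"hand":0},{"x":-0.18,"y":-0.06,"z":-0.014,"wx":0,"wy":0,"wz":0,"hand":0},{"x":-0.24,"y":-0.08,"z":-0.014,"wx":0,"wy":0,"wz":0,"hand":0},{"x":-0.3,"y":-0.1,"z":-0.014,"wx":0,"wy":0,"wz":0,"hand":0},{"x":-0.325,"y":-0.155,"z":-0.014,"wx":0,"wy":0,"wz":-5,"hand":0},{"x":-0.35,"y":-0.21,"z":-0.014,"wx":0,"wy":0,"wz":-10.7,"hand":0},{"x":-0.375,"y":-0.265,"z":-0.014,"wx":0,"wy":0,"wz":-10.7,"hand":0}]'

```text
time: 1.1
tool_pos: [0.4384, 0.1239, 0.2404]
tool_rot: [-3.141, -0.001, 3.003]
contact_force: [1.1, 0.4, 1.4]
opening: 0.0167
```

Request:
move_arm --deltas '[{"x":0.001,"y":-0.057,"z":0,"wx":0,"wy":0,"wz":0,"hand":0},{"x":0.003,"y":-0.114,"z":0,"wx":0,"wy":0,"wz":0,"hand":0},{"x":0.004,"y":-0.171,"z":0,"wx":0,"wy":0,"wz":0,"hand":0},{"x":0.005,"y":-0.228,"z":0,"wx":0,"wy":0,"wz":0,"hand":0},{"x":0.006,"y":-0.285,"z":0,"wx":0,"wy":0,"wz":0,"hand":0},{"x":0.008,"y":-0.342,"z":0.01,"wx":0,"wy":0,"wz":0,"hand":0},{"x":0.009,"y":-0.398,"z":0.03,"wx":0,"wy":0,"wz":0,"hand":0},{"x":0.009,"y":-0.398,"z":0.06,"wx":0,"wy":0,"wz":0,"hand":0}]'

```text
time: 2.1
tool_pos: [0.3736, -0.2708, 0.1801]
tool_rot: [-3.14, 0.001, 2.997]
contact_force: [-0.5, 0.4, -0.5]
opening: 0.0007
```

```bash
python3 - <<'E'
from h import *
t=viewer.read_camera('top')[:,:,::-1];sd=viewer.read_camera('side')[:,:,::-1]
s=monitor.observe();print(s['time'],s['tool_pos'],s['tool_rot'],s['contact_force'],s['opening'])
print(proj('top',s['tool_pos']),proj('side',s['tool_pos']))
a=cv2.resize(t[180:310,270:430],(480,390),interpolation=2);b=cv2.resize(sd[120:250,350:457],(320,390),interpolation=2)
cv2.imwrite('pics/d.png',np.hstack([a,b]))
E
```

```text
2.2 [ 0.37216826 -0.26628127  0.17778348] [ 3.1371528  -0.00559886  2.99933156] [-0.81016265 -0.00864092 -0.37981735] 0.0005524343294985078
[328.6946318  292.71637362] [395.6631457  182.95191778]
```

View pics/d.png

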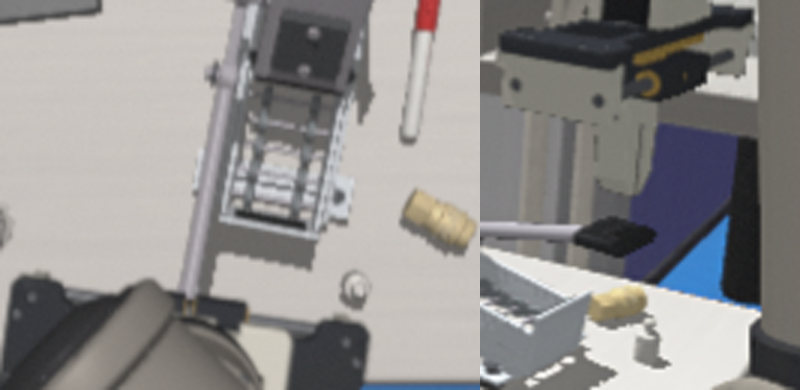

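The side crop shows the closed fingertip at about (398,183), directly above the paddle at (395,199). Both views agree with the measured TCP. I'll press at about 0.1 m/s.

Request:
move_arm --deltas '[{"x":0,"y":0,"z":0.015,"wx":0,"wy":0,"wz":0,"hand":0},{"x":0,"y":0,"z":0.028,"wx":0,"wy":0,"wz":0,"hand":0},{"x":0.002,"y":0,"z":0.04,"wx":0,"wy":0,"wz":0,"hand":0},{"x":0.003,"y":0,"z":0.052,"wx":0,"wy":0,"wz":0,"hand":0},{"x":0.003,"y":0,"z":0.064,"wx":0,"wy":0,"wz":0,"hand":0},{"x":0.003,"y":0,"z":0.076,"wx":0,"wy":0,"wz":0,"hand":0},{"x":0.002,"y":0,"z":0.088,"wx":0,"wy":0,"wz":0,"hand":0},{"x":0,"y":0,"z":0.1,"wx":0,"wy":0,"wz":0,"hand":0}]'

```text
time: 3.2
tool_pos: [0.3725, -0.266, 0.0805]
tool_rot: [3.141, -0.004, 3.003]
contact_force: [-8.7, 0.2, 6.9]
opening: 0.0004
```

```bash
python3 - <<'E'
from h import *
s=monitor.observe();print(s['time'],s['tool_pos'],s['contact_force'])
E
```

```text
3.2 [ 0.37247133 -0.26601292  0.08052   ] [-8.71643653  0.23538482  6.88345822]
```

Request:
move_arm --deltas '[{"x":0,"y":0,"z":0.002,"wx":0,"wy":0,"wz":0,"hand":0},{"x":0,"y":0,"z":0.002,"wx":0,"wy":0,"wz":0,"hand":0},{"x":0,"y":0,"z":0.002,"wx":0,"wy":0,"wz":0,"hand":0},{"x":0,"y":0,"z":0.002,"wx":0,"wy":0,"wz":0,"hand":0},{"x":0,"y":0,"z":0.002,"wx":0,"wy":0,"wz":0,"hand":0},{"x":0,"y":0,"z":0.002,"wx":0,"wy":0,"wz":0,"hand":0},{"x":0,"y":0,"z":0.002,"wx":0,"wy":0,"wz":0,"hand":0},{"x":0,"y":0,"z":0.002,"wx":0,"wy":0,"wz":0,"hand":0}]'

```text
time: 4.2
tool_pos: [0.3726, -0.2661, 0.0787]
tool_rot: [3.141, -0.003, 3.003]
contact_force: [-7.6, 0.3, 2.6]
opening: 0.0003
```

Request:
move_arm --deltas '[{"x":0,"y":0,"z":0,"wx":0,"wy":0,"wz":0,"hand":0},{"x":0,"y":0,"z":0,"wx":0,"wy":0,"wz":0,"hand":0},{"x":0,"y":0,"z":0,"wx":0,"wy":0,"wz":0,"hand":0},{"x":0,"y":0,"z":0,"wx":0,"wy":0,"wz":0,"hand":0},{"x":0,"y":0,"z":0,"wx":0,"wy":0,"wz":0,"hand":0},{"x":0,"y":0,"z":0,"wx":0,"wy":0,"wz":0,"hand":0},{"x":0,"y":0,"z":0,"wx":0,"wy":0,"wz":0,"hand":0},{"x":0,"y":0,"z":0,"wx":0,"wy":0,"wz":0,"hand":0}]'

```text
time: 5.2
tool_pos: [0.3727, -0.2661, 0.0787]
tool_rot: [3.141, -0.003, 3.003]
contact_force: [-7.6, 0.6, 3.4]
opening: 0.0002
```

```bash
python3 - <<'E'
from h import *
t=viewer.read_camera('top')[:,:,::-1];sd=viewer.read_camera('side')[:,:,::-1]
s=monitor.observe();print(s['time'],s['tool_pos'],s['contact_force'],s['torque'])
a=cv2.resize(t[110:310,310:430],(348,580),interpolation=2);b=cv2.resize(sd[130:260,265:430],(445,351),interpolation=2)
b=cv2.copyMakeBorder(b,0,229,0,0,0);cv2.imwrite('pics/e.png',np.hstack([a,b]))
E
```

```text
5.3 [ 0.37262987 -0.2661065   0.07871201] [-6.49164904 -0.41497481  4.04273537] [-0.05509515  1.25892608  0.00752459]
```

View pics/e.png

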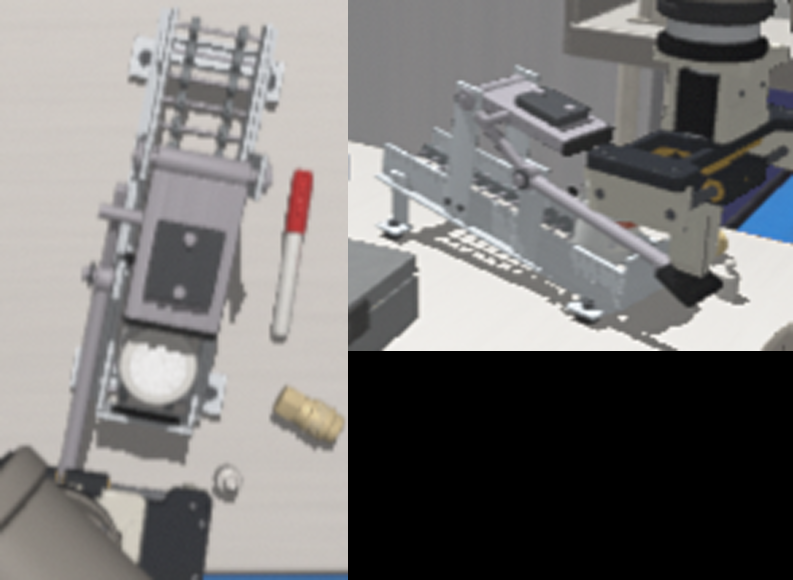

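The jar is now standing against the end stop, with its lid at crop (157,368), and the flap is held up. The paddle is down under the fingertips. I'll ease it up at about 0.04 m/s.

Request:
move_arm --deltas '[{"x":0.001,"y":0,"z":-0.004,"wx":0,"wy":0,"wz":0,"hand":0},{"x":0.002,"y":0,"z":-0.009,"wx":0,"wy":0,"wz":0,"hand":0},{"x":0.003,"y":0,"z":-0.014,"wx":0,"wy":0,"wz":0,"hand":0},{"x":0.003,"y":0,"z":-0.019,"wx":0,"wy":0,"wz":0,"hand":0},{"x":0.004,"y":0,"z":-0.024,"wx":0,"wy":0,"wz":0,"hand":0},{"x":0.004,"y":0,"z":-0.029,"wx":0,"wy":0,"wz":0,"hand":0},{"x":0.004,"y":0,"z":-0.034,"wx":0,"wy":0,"wz":0,"hand":0},{"x":0.004,"y":0,"z":-0.039,"wx":0,"wy":0,"wz":0,"hand":0}]'

```text
time: 6.3
tool_pos: [0.3701, -0.2659, 0.118]
tool_rot: [3.141, -0.0, 3.002]
contact_force: [-2.4, 3.6, 4.3]
opening: 0.0004
```

Request:
move_arm --deltas '[{"x":0,"y":0,"z":-0.005,"wx":0,"wy":0,"wz":0,"hand":0},{"x":0,"y":0,"z":-0.01,"wx":0,"wy":0,"wz":0,"hand":0},{"x":-0.001,"y":0,"z":-0.015,"wx":0,"wy":0,"wz":0,"hand":0},{"x":-0.001,"y":0,"z":-0.02,"wx":0,"wy":0,"wz":0,"hand":0},{"x":-0.002,"y":0,"z":-0.025,"wx":0,"wy":0,"wz":0,"hand":0},{"x":-0.003,"y":0,"z":-0.03,"wx":0,"wy":0,"wz":0,"hand":0},{"x":-0.003,"y":0,"z":-0.035,"wx":0,"wy":0,"wz":0,"hand":0},{"x":-0.003,"y":0,"z":-0.04,"wx":0,"wy":0,"wz":0,"hand":0}]'

```text
time: 7.3
tool_pos: [0.3726, -0.2665, 0.1576]
tool_rot: [3.141, -0.001, 3.002]
contact_force: [-0.1, -0.3, -0.3]
opening: 0.0
```

Request:
move_arm --deltas '[{"x":0,"y":0,"z":-0.005,"wx":0,"wy":0,"wz":0,"hand":0},{"x":0,"y":0,"z":-0.01,"wx":0,"wy":0,"wz":0,"hand":0},{"x":0,"y":0,"z":-0.02,"wx":0,"wy":0,"wz":0,"hand":0},{"x":0,"y":0,"z":-0.03,"wx":0,"wy":0,"wz":0,"hand":0},{"x":0,"y":0,"z":-0.045,"wx":0,"wy":0,"wz":0,"hand":0},{"x":0,"y":0,"z":-0.06,"wx":0,"wy":0,"wz":0,"hand":0},{"x":0,"y":0,"z":-0.075,"wx":0,"wy":0,"wz":0,"hand":0},{"x":0,"y":0,"z":-0.075,"wx":0,"wy":0,"wz":0,"hand":0}]'

```text
time: 8.3
tool_pos: [0.3736, -0.2673, 0.234]
tool_rot: [-3.14, 0.002, 3.002]
contact_force: [0.7, -0.6, 0.3]
opening: 0.0002
```

```bash
python3 - <<'E'
from h import *
t=viewer.read_camera('top')[:,:,::-1];sd=viewer.read_camera('side')[:,:,::-1]
s=monitor.observe();print(s['time'],s['tool_pos'],s['contact_force'],s['qvel'])
a=cv2.resize(t[110:310,310:430],(348,580),interpolation=2);b=cv2.resize(sd[130:260,265:430],(445,351),interpolation=2)
b=cv2.copyMakeBorder(b,0,229,0,0,0);cv2.imwrite('pics/f.png',np.hstack([a,b]))
E
```

```text
8.4 [ 0.37303253 -0.26670656  0.23256386] [ 0.30987017 -0.04226403 -0.94473544] [-0.00064915  0.0110425   0.01078183 -0.00053759 -0.00093415  0.00107678]
```

View pics/f.png

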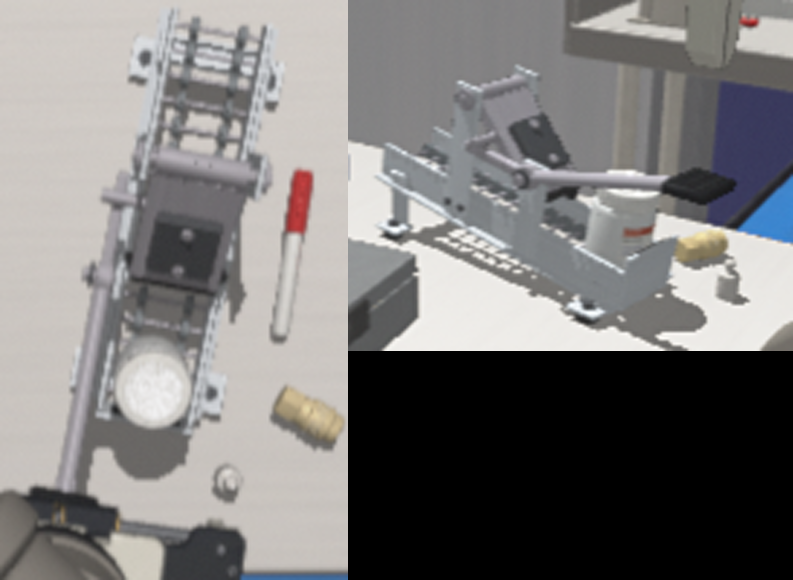

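The jar is at the low end with its lid at crop (153,385), upright. The flap is down behind it, and the paddle is back at side pixel (395,199), its rest position. One last numeric check that nothing is still moving, then I'll hand in.

```bash
python3 - <<'E'
from h import *
a=viewer.read_camera('top').astype(int)
for _ in range(6): b=viewer.read_camera('top').astype(int)
print('motion px',(abs(a-b)[100:310,300:450].max(2)>40).sum())
lid=atz('top',(362.8,242.8),.14); end=atz('top',(361,255),.06); print(lid,end)
sd0=cv2.imread('pics/side0.png')[:,:,::-1].astype(int);s1=viewer.read_camera('side').astype(int)
d=abs(sd0-s1).max(2)>50;print('paddle diff',d[190:208,383:410].sum(),'flap diff',d[155:185,318:340].sum())
t0=cv2.imread('pics/top0.png')[:,:,::-1].astype(int);d=abs(t0-b).max(2)>50
print('bystanders diff',d[165:228,402:420].sum(),d[240:265,402:432].sum(),d[225:285,215:275].sum())
s=monitor.observe();print(s['time'],s['contact_force'])
robot.hand_in()
E
```

```text
motion px 1
[ 0.45959632 -0.33074505  0.14      ] [ 0.43033262 -0.33132969  0.06      ]
paddle diff 0 flap diff 0
bystanders diff 0 0 78
8.8 [ 0.25202865  0.03784377 -0.18711192]
the job is handed in; nothing more can be done
```

I pressed the paddle down with the closed fingertips at about 0.1 m/s and held it for just over 2 s while the jar ran down. I then eased it up at about 0.04 m/s until the fingers came off, and handed the job in at 8.8 s.

**What the last checks showed:**
- **Lane:** nothing was moving. The lever paddle and flap look the same as in the starting side picture.
- **Jar:** it is upright, with its middle about 29 mm from the measured low end. That is consistent with the 27 mm jar radius against the stop.
- **Robot:** it is clear of everything, with contact force near zero.
- **Bystanders:** the coupler and marker areas are unchanged in the top picture. The weight was checked only by eye.

**What I could not confirm:**
- **Jar timing:** in the picture taken at 5.3 s the jar sat about a centimetre short of where it ended up. It may still have been covering the last bit when I began to let the lever up. The flap stayed up for roughly another 0.9 s by my estimate, so step 2 should have been met, but I did not see it directly.
- **Calculator and ferrule:** 78 pixels differed in that area. The arm never went near them, so I think it is lighting or shadow, but I did not check further.
- **Sideways force:** during the hold the wrist read 6–9 N along -x, more than I expected. It went away as the lever came up and is well inside the limits.

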